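# Comb the roller shafts into their grooves

### The arm

A 6-joint arm with a two-finger parallel gripper is mounted at the origin on the work surface. World frame = base frame: x ahead of the robot, y to its left, z up, the work surface at z = 0. Lengths are in m, angles in rad, forces in N, time in s.
With the tool pointing down it reaches from about 0.325 to 0.775 m from the base axis. Payload 5.5 kg.
Tool frame: the origin (TCP) lies at the very end of the fingers, on their centre line; the grasp point (between the pads) lies 19 mm behind it; z points along the fingers, y is the line along which they close (so a half turn about z gives the same grasp; the last joint's range is limited). The gripper opens to 85 mm and grips with 20 to 120 N. Pads are 22 mm wide; open, the fingers measure 114 mm over their backs; the gripper's body (76 mm by 85 mm) begins 54 mm behind the grasp point. The pads swing forward as they close: fully open they stand 13 mm farther back than shut.
Start: joints at [1.069, 0.091, 1.231, -0, 1.82, -0.057], TCP at [0.258, 0.542, 0.231] pointing down, gripper open.
Joint ranges: [-2.87, 2.87], [-0.86, 2.18], [0.17, 2.46], [-1.51, 4.65], [0.06, 2.69], [-2.65, 2.65]. Speed limits (rad/s): [2.57, 2.57, 3.01, 3.14, 3.14, 3.14].

### API

Orientations are given as a rotation vector (axis times angle).
In Python, from bench import bot gives the robot as it stands.
- The arm moves only by the tool step_arm, never from a script. Its argument "motion" is one flat list of numbers, 6 for each row, row after row: the shift along the tool's x, y, z in units of 25 mm (1.0 is 25 mm), then the turn, a rotation vector about the tool's x, y, z in units of 6 degrees (1.0 is 6 degrees). In form: [x, y, z, rx, ry, rz, x, y, z, rx, ry, rz, ...]. A call has 1 to 20 rows; each row shifts and turns the commanded pose from where the row before left it, along the tool's axes as they then stand; what a row does not reach is not made up. A row lasts 1/12 s, in which the tool goes at most 41.7 mm and 7.16 degrees, less where a joint would pass 70% of its speed; a pose out of reach is approached as far as the arm can. A call is refused whole if a number of a shift passes 1 or a number of a turn 1, either way. A call with a gripper value outside its range is refused whole. "jaw" is the finger opening in mm, from 0 to 85.4, set as the call begins (left out, the last holds). The fingers move at their own pace and stop on an object; "newtons" is the grip in N (left out, the last holds). Time passes only in rows, so rows that do not move let the fingers close. It gives the time, the measured TCP pose, the force, the opening and the grip force at its end, in the units of the state.
- bot.read_state(): the state, without advancing time (a new reading comes with each control period).
- bot.read_camera(name): name is "scene" or "top" or "wrist"; returns a dict with "img" (480x640x3 uint8, red, green, blue), "z_map" (480x640 float32, m along the optical axis (not along the pixel's ray), 0 where there is no reading), "fx", "fy", "cx", "cy" (pixels), "R" (3x3) and "t" (3): a world point X has camera coordinates R X + t. Camera axes: x right, y down, z forward; pixel columns grow to the right and rows downward; lengths in m; the calibration is good to about 2 mm. A picture is of the moment at which its call begins.
- bot.close_job(): hands the job in; it is judged then, once.
Trained networks look in a picture, given as the dict that the camera call returned (one of the last four; its "shot" number tells which), for a name from the list of things; names that differ only in an ending like _2 or _b are one class to them, and where a whole thing is asked for, a point or a joint stands for the part that bears it (a point fixed in the world has none). Each returns a list of dicts, best first, with "p" (0 to 1); they miss things now and then, are a little off and sometimes report something else, mostly with a low value. They report only what shows in the picture. A call takes as long as a camera call. They do not tell look-alikes from the thing itself.
- bot.find_in(picture, query): "position" ([x, y, z] in m, in the coordinates of the camera as it stood for that picture, good to about 4 mm: the middle of the surface that is visible of it).
- bot.outline_of(picture, query): "pixels" (480x640 bool, what is visible of it).
The state is a dict: "time": time; "q": joint angles; "qd": joint speeds; "joint_efforts": joint torques, N m; "tcp_pos": TCP position; "eef_rot": TCP orientation; "force": force on the tool from outside, world axes, zero at the start; "moment": the same for the moment, N m; "finger_gap": opening from 0.0 (shut) to 1.0 (fully open); "gripper_force": force on a finger pad.
Only numpy, scipy, OpenCV 4.12 (cv2) and the standard library are available. Lean on these libraries where they do the work, as an engineer would, in place of code of your own. Each camera call takes 0.05 s, during which the arm holds its last target. There are 200 camera calls.

### The job

The roller shafts were tipped askew into the grooved tray. Take the comb rake from its sloping rest and comb it across the tray, tines just over the ridges, until each of the five shafts lies down flat in a groove of its own; then put the rake back in its rest the way it stood. Move the shafts only with the rake, never with the gripper, and leave the other things on the table where they are.

Things in the scene. Friction and masses are not known exactly. Their poses are not given: they have to be found in the camera images.
- tray: Shallow blue tray fixed to the table, 46 mm high, inside 250 (x) x 170 (y), walls 4 thick, rim flange 272 x 192 overall. Its grey floor has 10 straight grooves along the tray's y, full length, 23 mm apart along x, centred at x = -103.5, -80.5, ... 103.5. Groove bottoms are 8 mm above the origin (see tray_ridge for the rest). Origin: centre of the underside; z up.
- tray_ridge (a point): Point over the tray's centre at the height of the ridge tops between the grooves, 22 mm above the tray's origin. A shaft lying in a groove has its axis 7 mm below this level and its top flush with it; one lying across the ridges has its axis 7 mm above it. The ridges are sharp-topped with flanks 27 degrees from vertical, at x = -115, -92, ... 115. Comb with the tine tips 3 to 6 mm above it.
- rest: Grey sheet-steel tool rest fixed on the table, base 115 x 180 mm. A back plate 176 wide leans 0.60 rad from vertical, its top edge (66 mm high) towards the rest's -x, the robot's side. At its foot two tabs, square to the plate, 16 wide and 98 apart, form a ledge 30 mm deep with a 14 mm lip in front; end cheeks 170 mm apart. Origin: centre of the base's underside; turned about z only.
- rest_foot (a point): Where the middle of the rake's tine tips stands with the rake in its rest: on the ledge, 7 mm in front of the back plate. The rake's back leans on the plate, which reaches 59 mm up from the tips; the handle above stands free.
- rest_grip (a point): Where the rake's grip point is when the rake is in its rest: 100 mm from rest_foot, up along the sloping plate.
- rake: Comb rake, about 200 g, 140 tall. Origin: middle of the line of tine tips; z up the handle, y along the head, x through its thickness. 10 square-ended flat steel tines, 6 (y) x 5 (x), 14 apart (132 over all), 30 long, under a head bar 142 (y) x 12 (x) x 16 mm. Front and back alike. In the rest z leans 0.60 rad from vertical to the rest's -x, y lies along the rest's y.
- rake_grip (a point): Grip point on the rake's flat wooden handle, 100 mm above the tine tips; axes as the rake's. The handle runs from 62 to 140 mm above the tips, 32 wide (y) and 12 thick (x), and is gripped across its thickness (x).
- shaft1: One of five alike plain aluminium roller shafts, about 55 g, 14 mm diameter, 130 mm long with round-nosed ends, polished (friction about 0.2), a dark ring near each end. Origin: the middle of its axis, x along the axis. Starts askew on top of the ridges. One half down, with an end still up on a ridge, binds (10 N or more) if pushed on towards it: lift the rake and comb back the other way.
- shaft2: One of five alike plain aluminium roller shafts, about 55 g, 14 mm diameter, 130 mm long with round-nosed ends, polished (friction about 0.2), a dark ring near each end. Origin: the middle of its axis, x along the axis. Starts askew on top of the ridges. One half down, with an end still up on a ridge, binds (10 N or more) if pushed on towards it: lift the rake and comb back the other way.
- shaft3: One of five alike plain aluminium roller shafts, about 55 g, 14 mm diameter, 130 mm long with round-nosed ends, polished (friction about 0.2), a dark ring near each end. Origin: the middle of its axis, x along the axis. Starts askew on top of the ridges. One half down, with an end still up on a ridge, binds (10 N or more) if pushed on towards it: lift the rake and comb back the other way.
- shaft4: One of five alike plain aluminium roller shafts, about 55 g, 14 mm diameter, 130 mm long with round-nosed ends, polished (friction about 0.2), a dark ring near each end. Origin: the middle of its axis, x along the axis. Starts askew on top of the ridges. One half down, with an end still up on a ridge, binds (10 N or more) if pushed on towards it: lift the rake and comb back the other way.
- shaft5: One of five alike plain aluminium roller shafts, about 55 g, 14 mm diameter, 130 mm long with round-nosed ends, polished (friction about 0.2), a dark ring near each end. Origin: the middle of its axis, x along the axis. Starts askew on top of the ridges. One half down, with an end still up on a ridge, binds (10 N or more) if pushed on towards it: lift the rake and comb back the other way.
- tea: Green drink bottle, 62 mm diameter, 190 tall, standing. Origin: centre of its underside. Leave.
- driver: Grey electric screwdriver lying on the table, 225 long, 33 thick, along its x. Origin: underside, about mid-length. Leave.
- block: Wooden packing block 90 x 60 x 28 mm. Origin: centre of its underside. Leave.
- tape: Roll of brown tape lying flat, 90 mm diameter, 22 high. Origin: centre of its underside. Leave.
- loose_hub: Black plastic hub lying on the table, 48 mm flange, 20 high. Origin: centre of its underside. Leave.
- hub_bin: Blue bin of black hubs, fixed, 166 (x) x 206 (y) x 60 mm high over its rim. Origin: centre of its underside. It stands on the side of the tray where the rest does not.
Not all that is in view belongs to the job. Leave any orange or turquoise look-alike of the shaft5 alone.

How it is judged:
On the way, in this order (a step that is already met when the one before it is completed fails the run):
1. the rake has been taken out of its rest, more than 80 mm away (distance between rake_grip and rest_grip above 0.08 m), for 0.2 s.
2. every shaft lies down in a groove of the tray, all at once (angle between the x axis of each of shaft1, shaft2, shaft3, shaft4, shaft5 and the y axis of tray, either way round below 0.09 rad and z of shaft1 in the frame of tray between 0.011 and 0.0185 m and x of shaft1 in the frame of tray between -0.112 and 0.112 m and y of shaft1 in the frame of tray between -0.03 and 0.03 m and z of shaft2 in the frame of tray between 0.011 and 0.0185 m and x of shaft2 in the frame of tray between -0.112 and 0.112 m and y of shaft2 in the frame of tray between -0.03 and 0.03 m and z of shaft3 in the frame of tray between 0.011 and 0.0185 m and x of shaft3 in the frame of tray between -0.112 and 0.112 m and y of shaft3 in the frame of tray between -0.03 and 0.03 m and z of shaft4 in the frame of tray between 0.011 and 0.0185 m and x of shaft4 in the frame of tray between -0.112 and 0.112 m and y of shaft4 in the frame of tray between -0.03 and 0.03 m and z of shaft5 in the frame of tray between 0.011 and 0.0185 m and x of shaft5 in the frame of tray between -0.112 and 0.112 m and y of shaft5 in the frame of tray between -0.03 and 0.03 m), for 0.3 s.
At the end, for the whole second after the job is handed in: Each shaft lies in a tray groove (within 0.09 rad of its direction, axis 11 to 18.5 mm above the tray's origin, middle within 30 mm of mid-groove); the rake stands in its rest (tips within 25 mm of rest_foot, grip within 30 mm of rest_grip); shafts and rake at rest (all of step 2 and distance between rake_foot and rest_foot below 0.025 m and distance between rake_grip and rest_grip below 0.03 m and linear speed of each of shaft1, shaft2, shaft3, shaft4, shaft5, rake below 0.03 m/s); the robot touches nothing.
It fails at once if the gripper or arm touches a shaft (contact force between any of the fingers, the arm and shaft1 above 0.5 N or contact force between any of the fingers, the arm and shaft2 above 0.5 N or contact force between any of the fingers, the arm and shaft3 above 0.5 N or contact force between any of the fingers, the arm and shaft4 above 0.5 N or contact force between any of the fingers, the arm and shaft5 above 0.5 N).
It fails at once if a bystander (bottle, screwdriver, block, tape, loose hub) is moved more than 30 mm (distance of any of tea, driver, block, tape, loose_hub from where it was at the start of the episode above 0.03 m).
It also fails if it takes over 72 s, if anything falls off the work surface, if the arm or the gripper's body presses on something with over 40 N, if the wrist force passes 120 N, or if a joint passes its speed limit or range.

## Working session

There is one attempt and no reset: what is moved stays moved. The work goes in short steps, Python scripts to look and compute and a tool call to move; the robot and the scene stay as the last step left them, time stands still between calls to the robot, and variables do not carry over. Pictures are saved under pics/ and viewed, at most 10 in all, crops included, and the job is handed in when it is done.

Besides the shell and the picture viewer there is one more tool, called after "Call:" in YAML: its name, and indented under it one key for each argument. step_arm: Moves the arm, as the interface text tells. Its arguments: {"type":"object","properties":{"motion":{"type":"array","items":{"type":"number"}},"jaw":{"type":"number"},"newtons":{"type":"number"}},"required":["motion"]}

```bash
mkdir -p pics; ls; cat > h.py <<'E'
import numpy as np, cv2
from bench import bot
from scipy.spatial.transform import Rotation as Ro
def cloud(p):
    z=p["z_map"]; v,u=np.mgrid[:480,:640]
    c=np.stack([(u-p["cx"])/p["fx"]*z,(v-p["cy"])/p["fy"]*z,z],-1)
    return (c-p["t"])@p["R"]
def w(p,c): return p["R"].T@(np.array(c)-p["t"])
def save(p,n): cv2.imwrite("pics/"+n,p["img"][:,:,::-1])
E
python3 - <<'E'
from h import *
np.set_printoptions(precision=4,suppress=True)
for n in ("top","scene"):
    p=bot.read_camera(n); save(p,n+"0.png"); print(n,p["fx"],-p["R"].T@p["t"])
    for q in ("tray","rest","rake","shaft1","hub_bin","tea","driver","block","tape","loose_hub"):
        for d in bot.find_in(p,q)[:8]:
            if d["p"]>.2: 
                c=np.array(d["position"]); print(q,round(d["p"],2),w(p,c),(c[:2]/c[2]*p["fx"]+[p["cx"],p["cy"]]).round())
s=bot.read_state(); print(s["time"],s["eef_rot"],s["tcp_pos"])
E
```

```text
pics
top 501.02098400142137 [0.3621 0.0229 1.1315]
tray 0.98 [0.5531 0.0107 0.0156] [328. 215.]
rest 0.55 [ 0.5218 -0.3173  0.0006] [473. 228.]
rake 0.84 [ 0.5158 -0.3303  0.0608] [487. 227.]
rake 0.38 [ 0.5169 -0.3145  0.0035] [472. 230.]
shaft1 0.92 [0.5455 0.0074 0.0324] [330. 217.]
shaft1 0.86 [0.6128 0.0064 0.0347] [330. 187.]
shaft1 0.85 [ 0.2452 -0.2956  0.0122] [471. 353.]
shaft1 0.84 [0.5194 0.0159 0.0388] [326. 229.]
shaft1 0.84 [0.2515 0.3619 0.0087] [171. 353.]
shaft1 0.74 [0.5853 0.0096 0.0374] [329. 199.]
shaft1 0.69 [0.6605 0.4202 0.0147] [149. 171.]
shaft1 0.6 [0.4902 0.0151 0.0367] [327. 242.]
hub_bin 0.62 [0.3649 0.2015 0.0236] [243. 300.]
tea 0.71 [0.6993 0.2429 0.1303] [216. 138.]
driver 0.73 [ 0.7239 -0.2891  0.0296] [460. 138.]
block 0.98 [ 0.3589 -0.1691  0.0276] [412. 301.]
block 0.51 [ 0.5216 -0.3312  0.0604] [488. 224.]
tape 0.8 [0.3607 0.2039 0.0254] [242. 302.]
loose_hub 0.92 [ 0.659  -0.25    0.0073] [442. 169.]
scene 583.016299406232 [1.4186 0.118  0.7332]
tray 0.85 [0.5607 0.0078 0.0214] [305. 291.]
rest 0.93 [ 0.5453 -0.3179  0.0077] [144. 278.]
rake 0
[... 204 characters left out ...]
-0.2952  0.0154] [195. 203.]
shaft1 0.62 [0.6343 0.4245 0.0148] [534. 341.]
shaft1 0.6 [0.6164 0.0052 0.0322] [300. 306.]
shaft1 0.24 [ 0.5441 -0.3138  0.005 ] [146. 279.]
hub_bin 0.77 [0.4748 0.3429 0.0393] [479. 271.]
hub_bin 0.56 [0.7341 0.2528 0.1332] [449. 320.]
tea 0.71 [0.7351 0.2581 0.1367] [453. 319.]
tea 0.66 [0.5528 0.0109 0.0373] [307. 282.]
driver 0.78 [ 0.739  -0.2721  0.0308] [127. 340.]
driver 0.67 [0.5548 0.0115 0.0354] [307. 284.]
block 0.94 [ 0.3819 -0.1589  0.0317] [240. 229.]
tape 0.96 [0.3776 0.1865 0.0165] [398. 246.]
tape 0.39 [ 0.7372 -0.2723  0.0297] [127. 339.]
loose_hub 0.57 [ 0.6656 -0.2513  0.009 ] [155. 321.]
1.1 [-0.6929 -3.0642  0.0001] [0.2582 0.5416 0.2312]
```

View pics/top0.png

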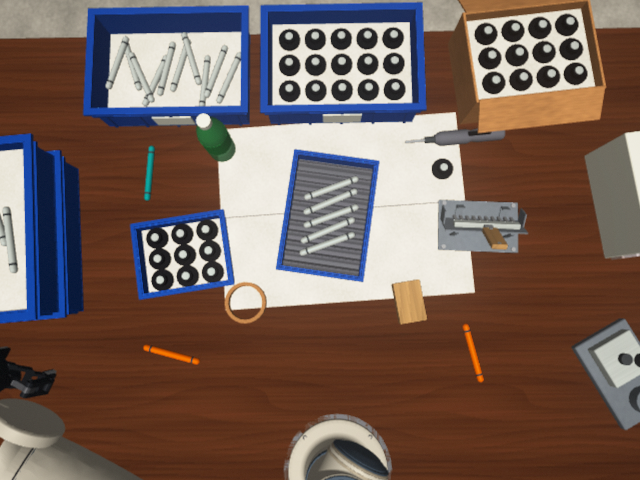

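View pics/scene0.png

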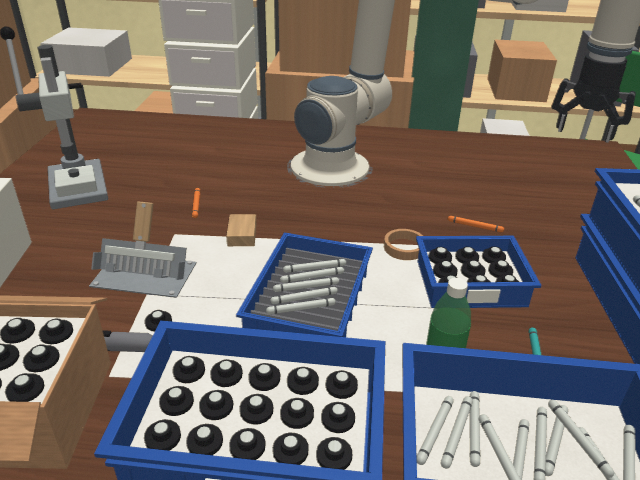

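Top picture: tray around (328,215) holding five silver shafts; rest and rake at (482,227), with the handle towards the robot at (495,237). The look-alikes are orange at (171,353) and (471,353) and turquoise at (149,171). There are also spare silver shafts in the bins at the upper left, which aren't part of the job. The five silver ones inside the tray are the ones meant.

```bash
cat >> h.py <<'E'
def shafts(p,T,yaw,show=True):
    """shafts in tray frame: from cloud points above ridge; clusters via outlines"""
    X=cloud(p); c,s=np.cos(yaw),np.sin(yaw); D=X-np.array([T[0],T[1],0])
    L=np.stack([c*D[...,0]+s*D[...,1],-s*D[...,0]+c*D[...,1],X[...,2]],-1); out=[]
    for d in bot.outline_of(p,"shaft1"):
        m=cv2.erode(d["pixels"].astype(np.uint8),np.ones((2,2)))>0
        P=L[m&(p["z_map"]>0)]
        P=P[(abs(P[:,0])<.13)&(abs(P[:,1])<.09)]
        if d["p"]<.3 or len(P)<60: continue
        mu=P.mean(0); U,S,V=np.linalg.svd(P-mu,full_matrices=False); a=V[0]*np.sign(V[0][1])
        pr=(P-mu)@a
        e0=P[pr<np.quantile(pr,.15)].mean(0);e1=P[pr>np.quantile(pr,.85)].mean(0)
        out.append((mu[0],mu[1],np.degrees(np.arctan2(a[0],a[1])),e0[2]*1e3,e1[2]*1e3,np.ptp(pr)*1e3,len(P),d["p"]))
    for o in sorted(out): print("sh x%.1f y%.1f ang%.1f ztop -y %.1f +y %.1f len%.0f n%d p%.2f"%(o[0]*1e3,o[1]*1e3,*o[2:]))
E
python3 - <<'E'
from h import *
np.set_printoptions(precision=4,suppress=True)
for n in ("top","scene"):
    p=bot.read_camera(n); X=cloud(p)
    m=(abs(X[...,2]-.046)<.005)&(abs(X[...,0]-.555)<.16)&(abs(X[...,1]-.01)<.14)&(p["z_map"]>0)
    # keep blue
    im=p["img"].astype(int); m&=(im[...,2]>im[...,0]+50)
    P=X[m]; r=cv2.minAreaRect((P[:,:2]*1000).astype(np.float32)); print(n,"tray",m.sum(),P[:,2].mean(),r)
    for q in ("rest","rake"):
        d=bot.outline_of(p,q)[0]; P=X[d["pixels"]&(p["z_map"]>0)]
        r=cv2.minAreaRect((P[:,:2]*1000).astype(np.float32)); print(q,d["p"],len(P),r,P.min(0),P.max(0))
    m=(X[...,2]<.008)&(X[...,2]>-.004)&(abs(X[...,0]-.52)<.09)&(abs(X[...,1]+.32)<.12)&(p["z_map"]>0)&(abs(im[...,2]-im[...,0])<40)&(im[...,0]>80)&(im[...,0]<200)
    P=X[m]; r=cv2.minAreaRect((P[:,:2]*1000).astype(np.float32)); print("base",m.sum(),r,np.quantile(P[:,2],[.1,.5,.9]))
p=bot.read_camera("top"); img=p["img"][170:290,420:550]; cv2.imwrite("pics/rest.png",cv2.resize(img,None,fx=5,fy=5,interpolation=cv2.INTER_CUBIC)[:,:,::-1])
E
```

```text
top tray 1877 0.04582891489689425 ((550.97265625, 12.268112182617188), (191.4252166748047, 270.4050598144531), 81.14505767822266)
rest 0.59 1110 ((504.8869323730469, -329.9933166503906), (143.19944763183594, 85.907958984375), 86.74674224853516) [ 0.4621 -0.4023  0.0009] [ 0.5513 -0.2594  0.1391]
rake 0.66 1041 ((504.60662841796875, -330.35540771484375), (142.51211547851562, 84.96505737304688), 89.06143951416016) [ 0.4621 -0.4018  0.0009] [ 0.5481 -0.2594  0.1391]
base 2263 ((533.1293334960938, -336.47802734375), (203.5476531982422, 130.54074096679688), 86.41629028320312) [0.0011 0.004  0.0065]
scene tray 2159 0.046129435546322387 ((550.7716064453125, 14.701042175292969), (191.89418029785156, 277.3811340332031), 81.22824096679688)
rest 0.73 845 ((718.7854614257812, -275.0473327636719), (62.65113830566406, 81.15119934082031), 0.5348953604698181) [ 0.6875 -0.3155 -0.0013] [ 0.7503 -0.2344  0.0403]
rake 0.87 1839 ((507.722412109375, -344.5976867675781), (180.06015014648438, 107.21881103515625), 55.32188415527344) [ 0.4124 -0.4059 -0.0008] [ 0.5574 -0.2576  0.1387]
base 1822 ((532.343994140625, -323.30279541015625), (162.22108459472656, 206.12005615234375), 16.391109466552734) [0.0025 0.0046 0.0065]
```

View pics/rest.png

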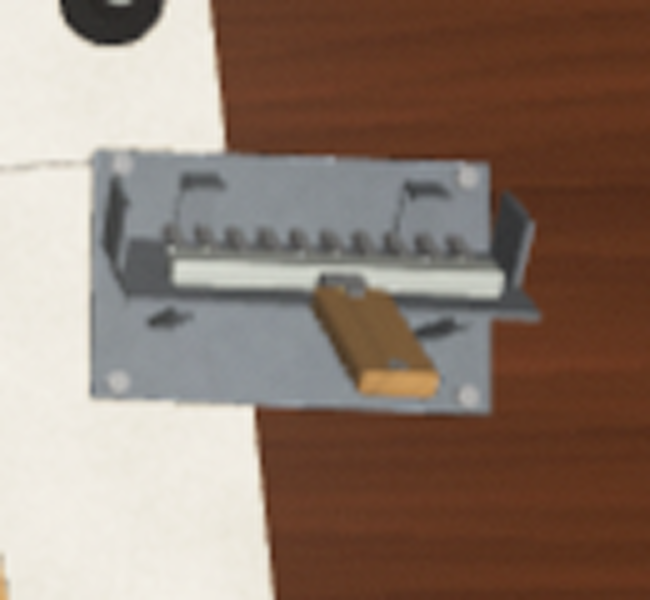

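```bash
python3 - <<'E'
from h import *
np.set_printoptions(precision=4,suppress=True)
p=bot.read_camera("top"); X=cloud(p); im=p["img"].astype(int)
C=-p["R"].T@p["t"]
def ray(u,v,z):
    d=p["R"].T@np.array([(u-p["cx"])/p["fx"],(v-p["cy"])/p["fy"],1]); return C+d*(z-C[2])/d[2]
k=[ray(420+a/5,170+b/5,.003) for a,b in ((95,150),(490,163),(490,412),(92,398))]
print(np.array(k),np.mean(k,0)); 
print("head bar ends",ray(420+172/5,170+275/5,.06),ray(420+503/5,170+285/5,.06))
print("handle top", ray(420+398/5,170+383/5,.1365))
reg=(abs(X[...,0]-.5)<.08)&(abs(X[...,1]+.34)<.1)
P=X[reg&(X[...,2]>.085)]; A=np.c_[P[:,2]-.104,np.ones(len(P))]
print("handle",len(P),np.linalg.lstsq(A,P[:,:2],rcond=None)[0],P.min(0),P.max(0))
m=reg&(X[...,2]>.045)&(X[...,2]<.075)&(im.min(-1)>150); P=X[m]
f=np.polyfit(P[:,1],P[:,0],1); print("bar",len(P),np.degrees(np.arctan(-f[0])),P.mean(0),P[:,1].min(),P[:,1].max())
shafts(p,[.551,.0135],np.radians(-8.8))
E
```

```text
[[ 0.5871 -0.2424  0.003 ]
 [ 0.5786 -0.4214  0.003 ]
 [ 0.4649 -0.4148  0.003 ]
 [ 0.4734 -0.2366  0.003 ]] [ 0.526  -0.3288  0.003 ]
head bar ends [ 0.5206 -0.2599  0.06  ] [ 0.5144 -0.4014  0.06  ]
handle top [ 0.4647 -0.3274  0.1365]
handle 335 [[-0.7736 -0.0022]
 [ 0.4927 -0.3265]] [ 0.4621 -0.3453  0.085 ] [ 0.5095 -0.3119  0.139 ]
bar 273 -3.03236729726104 [ 0.5204 -0.3305  0.0577] -0.40136020212231593 -0.2613615790311535
sh x-61.4 y-13.2 ang-28.1 ztop -y 34.9 +y 34.6 len117 n203 p0.91
sh x-34.0 y-5.6 ang-30.6 ztop -y 31.9 +y 34.5 len124 n285 p0.61
sh x-0.5 y-9.3 ang-28.2 ztop -y 35.4 +y 34.9 len122 n268 p0.79
sh x31.7 y-4.6 ang-31.1 ztop -y 34.3 +y 34.8 len123 n254 p0.55
sh x63.7 y-3.9 ang-28.6 ztop -y 29.0 +y 32.9 len126 n346 p0.81
```

Call:
step_arm:
  motion: [-1,0,0,0,0,0.4,-1,0,0,0,0,0.4,-1,0,0,0,0,0.4,-1,0,0,0,0,0.4,-1,0,0,0,0,0.4,-1,0,0,0,0,0.4,-1,0,0,0,0,0.4,-1,0,0,0,0,0.4,-1,0,0,0,0,0.4,-1,0,0,0,0,0.4,-1,0,0,0,0,0.4,-1,0,0,0,0,0.4,-1,0,0,0,0,0.4,-1,0,0,0,0,0.4,-1,0,0,0,0,0.4,-1,0,0,0,0,0.4,-1,0,0,0,0,0.4,-1,0,0,0,0,0.4,-1,0,0,0,0,0.4,-1,0,0,0,0,0.4]
  jaw: 50

```text
time: 3.22
tcp_pos: [0.5817, 0.178, 0.2312]
eef_rot: [-1.882, -2.515, 0.0]
force: [-0.9, -0.0, 0.0]
finger_gap: 0.585
gripper_force: 0.0
```

```bash
cat >> h.py <<'E'
def Rt(yaw,tilt):  # tool: y along (cos yaw, sin yaw), pointing down, tilted fwd (z toward +y_tool-dir) by tilt
    c,s=np.cos(yaw),np.sin(yaw); z=np.array([np.sin(tilt)*c,np.sin(tilt)*s,-np.cos(tilt)])
    x=np.array([-s,c,0]); return np.stack([x,np.cross(z,x),z],1)
def go(pos,R=None,s=None):
    "whole shift (units, tool axes now) and turn (units) to the target"
    s=s or bot.read_state(); R0=Ro.from_rotvec(s["eef_rot"]).as_matrix()
    R=R0 if R is None else R
    print("t %.2f tcp"%s["time"],np.array(s["tcp_pos"]).round(4),"F",np.round(s["force"],1),"gap %.3f gf %.1f"%(s["finger_gap"],s["gripper_force"]))
    print(" shift(now axes)",(R0.T@(np.array(pos)-s["tcp_pos"])/.025).round(3)," shift(target axes)",(R.T@(np.array(pos)-s["tcp_pos"])/.025).round(3)," turn",np.degrees(Ro.from_matrix(R0.T@R).as_rotvec()/6).round(3))
RG=np.array([.4865,-.328,.1035]); YR=np.radians(-2.8); RR=Rt(YR,.6)
RF=RG+.1*RR[:,2]
TC=np.array([.551,.0135]); YT=np.radians(-8.8)
E
python3 - <<'E'
from h import *
tgt=RG+.019*RR[:,2]
go(tgt-.11*RR[:,2],RR); print(tgt, RF, bot.read_state()["q"])
E
```

```text
t 3.22 tcp [0.5817 0.178  0.2312] F [-0.9 -0.   0. ] gap 0.585 gf 0.0
 shift(now axes) [-17.667 -11.308   2.103]  shift(target axes) [-20.403  -5.207  -1.014]  turn [-5.676 -0.96   3.102]
[ 0.4972154  -0.32852407  0.08781862] [ 0.54289684 -0.33075827  0.02096644] [ 2.41035969e-01  1.13795056e-01  1.20664662e+00  3.75405752e-05
  1.82119337e+00 -4.50948379e-02]
```

Call:
step_arm:
  motion: [0,0,0,-0.946,-0.16,0.517,0,0,0,-0.946,-0.16,0.517,0,0,0,-0.946,-0.16,0.517,0,0,0,-0.946,-0.16,0.517,0,0,0,-0.946,-0.16,0.517,0,0,0,-0.946,-0.16,0.517,-1,-0.26,-0.05,0,0,0,-1,-0.26,-0.05,0,0,0,-1,-0.26,-0.05,0,0,0,-1,-0.26,-0.05,0,0,0,-1,-0.26,-0.05,0,0,0,-1,-0.26,-0.05,0,0,0,-1,-0.26,-0.05,0,0,0,-1,-0.26,-0.05,0,0,0,-1,-0.26,-0.05,0,0,0,-1,-0.26,-0.05,0,0,0,-1,-0.26,-0.05,0,0,0,-1,-0.26,-0.05,0,0,0,-1,-0.26,-0.05,0,0,0,-1,-0.26,-0.05,0,0,0]

```text
time: 4.88
tcp_pos: [0.4794, -0.1676, 0.1946]
eef_rot: [1.917, 1.829, 0.566]
force: [0.6, 0.1, -0.1]
finger_gap: 0.582
gripper_force: 0.0
```

```bash
python3 - <<'E'
from h import *
tgt=RG+.019*RR[:,2]
go(tgt-.11*RR[:,2],RR)
E
```

```text
t 4.88 tcp [ 0.4794 -0.1676  0.1946] F [ 0.6  0.1 -0.1] gap 0.582 gf 0.0
 shift(now axes) [-6.391 -1.578 -0.299]  shift(target axes) [-6.394 -1.565 -0.293]  turn [ 0.01  -0.006  0.02 ]
```

Call:
step_arm:
  motion: [-0.92,-0.225,-0.04,0,0,0,-0.91,-0.225,-0.04,0,0,0,-0.91,-0.225,-0.04,0,0,0,-0.91,-0.225,-0.04,0,0,0,-0.91,-0.225,-0.04,0,0,0,-0.91,-0.225,-0.04,0,0,0,-0.91,-0.225,-0.04,0,0,0,0,0,0,0,0,0]

```text
time: 5.55
tcp_pos: [0.4347, -0.3272, 0.1768]
eef_rot: [1.922, 1.827, 0.563]
force: [0.1, -0.5, -0.6]
finger_gap: 0.586
gripper_force: 0.0
```

```bash
python3 - <<'E'
from h import *
np.set_printoptions(precision=4,suppress=True)
tgt=RG+.019*RR[:,2]
go(tgt,RR)
s=bot.read_state(); R0=Ro.from_rotvec(s["eef_rot"]).as_matrix()
p=bot.read_camera("wrist"); save(p,"w1.png"); X=(cloud(p)-s["tcp_pos"])@R0
print("cam in tool",R0.T@(-p["R"].T@p["t"]-s["tcp_pos"]))
im=p["img"].astype(int)
m=(p["z_map"]>0)&(X[...,2]>.03)&(X[...,2]<.11)&(abs(X[...,0])<.05)&(abs(X[...,1])<.03)&(im[...,0]>im[...,2]+40)
P=X[m]; print(m.sum(), P.min(0),P.max(0),np.median(P,0))
for a in np.arange(.04,.11,.012):
    k=P[abs(P[:,2]-a)<.006]
    if len(k): print(a,len(k),np.quantile(k[:,0],[.02,.98]),np.quantile(k[:,1],[.02,.98]))
E
```

```text
t 5.55 tcp [ 0.4347 -0.3272  0.1768] F [ 0.1 -0.5 -0.6] gap 0.586 gf 0.0
 shift(now axes) [0.076 0.061 4.351]  shift(target axes) [0.07  0.054 4.351]  turn [-0.015  0.011 -0.012]
cam in tool [ 0.0737  0.     -0.1425]
815 [-0.0125 -0.0041  0.0502] [0.0181 0.0067 0.0887] [0.0036 0.001  0.0527]
0.052000000000000005 814 [-0.0115  0.0174] [-0.004   0.0065]
0.08800000000000002 1 [0.0168 0.0168] [0.0067 0.0067]
```

View pics/w1.png

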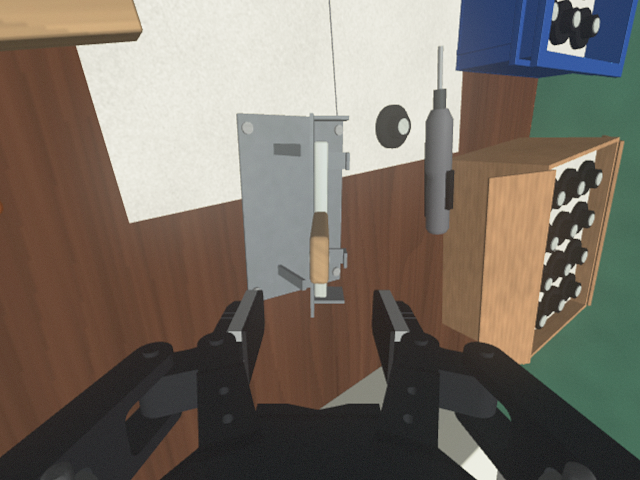

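The handle end is at (320,258), between the fingers and about 3 mm off in tool x. Its depth agrees with the expected grip point, so I'll go in.

Call:
step_arm:
  motion: [0.12,0.05,0.8,0,0,0,0,0,0.9,0,0,0,0,0,0.9,0,0,0,0,0,0.8,0,0,0,0,0,0.6,0,0,0,0,0,0.36,0,0,0,0,0,0,0,0,0]

```text
time: 6.18
tcp_pos: [0.499, -0.3222, 0.0865]
eef_rot: [1.919, 1.834, 0.568]
force: [-0.8, 0.5, 0.1]
finger_gap: 0.586
gripper_force: 0.0
```

Call:
step_arm:
  motion: [0,0,0,0,0,0,0,0,0,0,0,0,0,0,0,0,0,0,0,0,0,0,0,0,0,0,0,0,0,0,0,0,0,0,0,0,0,0,0,0,0,0]
  jaw: 0
  newtons: 80

```text
time: 6.77
tcp_pos: [0.4989, -0.3246, 0.0904]
eef_rot: [1.916, 1.829, 0.566]
force: [-4.7, 1.7, 6.8]
finger_gap: 0.13
gripper_force: 78.5
```

Call:
step_arm:
  motion: [0,0,-0.3,0,0,0,0,0,-0.6,0,0,0,0,0,-0.8,0,0,0,0,0,-0.9,0,0,0,0,0,-0.9,0,0,0,0,0,-0.9,0,0,0,0,0,0,0,0,0,0,0,0,0,0,0]

```text
time: 7.43
tcp_pos: [0.4365, -0.3218, 0.1804]
eef_rot: [1.917, 1.828, 0.564]
force: [0.7, 0.2, -1.7]
finger_gap: 0.131
gripper_force: 78.3
```

```bash
python3 - <<'E'
from h import *
c,s=np.cos(YT),np.sin(YT)
# above the tray: rake tips at tray x=-105, y=-3 , 40 mm above combing height
a=TC+[-.105*c+.003*s, -.105*s-.003*c]
go([a[0],a[1],.081+.026+.045],Rt(YT,0)); print(a)
p=bot.read_camera("wrist"); 
s=bot.read_state(); R0=Ro.from_rotvec(s["eef_rot"]).as_matrix()
X=(cloud(p)-s["tcp_pos"])@R0; im=p["img"].astype(int)
m=(p["z_map"]>0)&(X[...,2]>.025)&(X[...,2]<.1)&(abs(X[...,1])<.02)&(abs(X[...,0])<.09); P=X[m]
print(m.sum(),P.min(0),P.max(0))
for a in np.arange(-.07,.08,.02):
    k=P[abs(P[:,0]-a)<.01]
    if len(k): print(round(a,2),len(k),"z",np.quantile(k[:,2],[.02,.5,.98]).round(4),"y",np.quantile(k[:,1],[.02,.5,.98]).round(4))
E
```

```text
t 7.43 tcp [ 0.4365 -0.3218  0.1804] F [ 0.7  0.2 -1.7] gap 0.131 gf 78.3
 shift(now axes) [13.942 -0.841  0.766]  shift(target axes) [13.835 -1.726  1.137]  turn [ 5.737 -0.283  0.983]
[0.44677706 0.02659883]
2414 [ 0.00293163 -0.00551824  0.03582784] [0.06643371 0.00651183 0.04369412]
0.01 539 z [0.0365 0.0376 0.0393] y [-0.005   0.0008  0.0061]
0.03 772 z [0.0364 0.0378 0.0399] y [-0.0054  0.0007  0.0063]
0.05 823 z [0.0364 0.0378 0.0395] y [-0.0052  0.0002  0.0061]
0.07 280 z [0.0367 0.0379 0.0401] y [-0.0051  0.0004  0.006 ]
```

Call:
step_arm:
  motion: [0,0,0,0.956,-0.047,0.164,0,0,0,0.956,-0.047,0.164,0,0,0,0.956,-0.047,0.164,0,0,0,0.956,-0.047,0.164,0,0,0,0.956,-0.047,0.164,0,0,0,0.956,-0.047,0.164,1,-0.12,0.07,0,0,0,1,-0.12,0.07,0,0,0,1,-0.12,0.07,0,0,0,1,-0.12,0.07,0,0,0,1,-0.12,0.07,0,0,0,1,-0.12,0.07,0,0,0,1,-0.12,0.07,0,0,0,1,-0.12,0.07,0,0,0,1,-0.12,0.07,0,0,0,1,-0.12,0.07,0,0,0,1,-0.12,0.07,0,0,0,1,-0.12,0.07,0,0,0,1,-0.12,0.07,0,0,0,1,-0.12,0.07,0,0,0]

```text
time: 9.15
tcp_pos: [0.4478, 0.0332, 0.1533]
eef_rot: [-2.379, -2.044, 0.002]
force: [-0.1, 0.1, -1.2]
finger_gap: 0.129
gripper_force: 78.8
```

Call:
step_arm:
  motion: [0,0,0,0,0,0,0,0,0,0,0,0,0,0,0,0,0,0]

```text
time: 9.4
tcp_pos: [0.448, 0.0314, 0.1542]
eef_rot: [-2.38, -2.045, 0.002]
force: [-0.9, -0.5, -1.4]
finger_gap: 0.129
gripper_force: 78.9
```

```bash
cat >> h.py <<'E'
H=.084; XO=-.004   # tips below TCP; rake middle along tool x
def tray_tcp(x,y,h):  # TCP so that rake tips are at tray (x,y), h above ridge
    c,s=np.cos(YT),np.sin(YT); y=y-XO
    return [TC[0]+x*c-y*s,TC[1]+x*s+y*c,.022+h+H]
E
python3 - <<'E'
from h import *
go(tray_tcp(-.107,.0,.005),Rt(YT,0))
p=bot.read_camera("wrist"); save(p,"w2.png")
s=bot.read_state(); R0=Ro.from_rotvec(s["eef_rot"]).as_matrix()
# tray in the wrist image: blue rim
X=cloud(p); im=p["img"].astype(int)
m=(p["z_map"]>0)&(abs(X[...,2]-.046)<.006)&(im[...,2]>im[...,0]+50)&(abs(X[...,0]-.55)<.17)&(abs(X[...,1])<.15)
print(m.sum(),cv2.minAreaRect((X[m][:,:2]*1e3).astype(np.float32)))
p=bot.read_camera("top"); shafts(p,TC,YT)
E
```

```text
t 9.40 tcp [0.448  0.0314 0.1542] F [-0.9 -0.5 -1.4] gap 0.129 gf 78.9
 shift(now axes) [ 0.08  -0.094  1.729]  shift(target axes) [ 0.082 -0.1    1.728]  turn [-0.034 -0.014  0.023]
12629 ((552.0792846679688, 13.1461181640625), (192.02462768554688, 272.9003601074219), 81.18592071533203)
sh x59.4 y3.2 ang-28.9 ztop -y 35.4 +y 34.2 len119 n227 p0.74
```

View pics/w2.png

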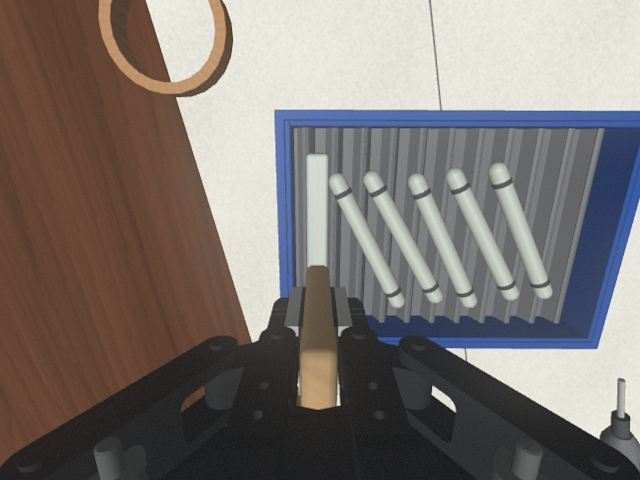

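Call:
step_arm:
  motion: [0.08,-0.2,0.3,0,0,0,0,0,0.4,0,0,0,0,0,0.4,0,0,0,0,0,0.4,0,0,0,0,0,0.22,0,0,0,0,0,0,0,0,0,0,0,0,0,0,0]

```text
time: 10.13
tcp_pos: [0.4433, 0.0341, 0.1121]
eef_rot: [-2.382, -2.044, 0.0]
force: [0.4, -1.0, -1.4]
finger_gap: 0.128
gripper_force: 79.1
```

Call:
step_arm:
  motion: [0,0.2,0,0,0,0,0,0.2,0,0,0,0,0,0.2,0,0,0,0,0,0.2,0,0,0,0,0,0.2,0,0,0,0,0,0.2,0,0,0,0,0,0.2,0,0,0,0,0,0.2,0,0,0,0,0,0.2,0,0,0,0,0,0,0,0,0,0]

```text
time: 10.97
tcp_pos: [0.4889, 0.0271, 0.1125]
eef_rot: [-2.383, -2.044, -0.001]
force: [-0.8, -0.2, -2.7]
finger_gap: 0.13
gripper_force: 79.0
```

```bash
cat >> h.py <<'E'
def look(name=None,cam="wrist",vis=0):
    p=bot.read_camera(cam)
    s=bot.read_state(); c,sn=np.cos(YT),np.sin(YT); R0=Ro.from_rotvec(s["eef_rot"]).as_matrix()
    D=np.array(s["tcp_pos"])+R0@[XO,0,H]-[TC[0],TC[1],.022]
    print("t %.2f rake tray x%.1f y%.1f h%.1f"%(s["time"],*(1e3*np.array([c*D[0]+sn*D[1],-sn*D[0]+c*D[1],D[2]]))),"F",np.round(s["force"],1))
    shafts(p,TC,YT)
    if name: save(p,name)
E
sed -i 's/^TC=.*/TC=np.array([.5515,.0132]); YT=np.radians(-8.8)/' h.py
python3 -c "
from h import *
look('w3.png')"
```

```text
t 11.02 rake tray x-64.6 y0.4 h6.5 F [ 0.2 -0.7 -1.3]
sh x-53.7 y17.1 ang-1.1 ztop -y 19.4 +y 20.4 len88 n659 p0.95
sh x-29.5 y3.9 ang-19.6 ztop -y 33.3 +y 34.3 len141 n3288 p0.87
sh x-3.4 y-1.4 ang-28.2 ztop -y 34.5 +y 34.3 len127 n3016 p0.62
sh x28.1 y4.0 ang-31.2 ztop -y 34.2 +y 34.0 len126 n3249 p0.81
sh x58.1 y7.0 ang-28.7 ztop -y 34.4 +y 34.1 len127 n3273 p0.72
```

View pics/w3.png

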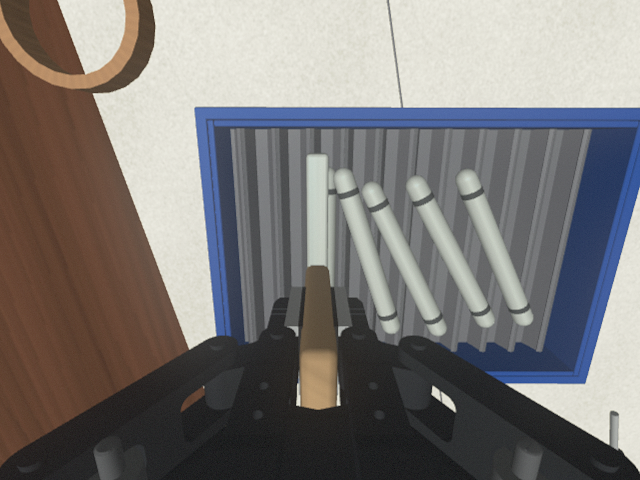

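Shaft 1 dropped into the groove at about x = -57, beside the rake head (333,180). Shaft 2 has partly turned. I'll carry on slightly lower.

Call:
step_arm:
  motion: [0,0.2,0.06,0,0,0,0,0.2,0,0,0,0,0,0.2,0,0,0,0,0,0.2,0,0,0,0,0,0.2,0,0,0,0,0,0.2,0,0,0,0,0,0.2,0,0,0,0,0,0,0,0,0,0]

```text
time: 11.73
tcp_pos: [0.5235, 0.0218, 0.111]
eef_rot: [-2.383, -2.044, -0.001]
force: [-0.8, 0.3, -2.0]
finger_gap: 0.128
gripper_force: 79.0
```

```bash
python3 -c "
from h import *
look('w4.png')"
```

```text
t 11.78 rake tray x-29.5 y0.4 h5.0 F [ 0.2 -0.2 -1.9]
sh x-57.1 y13.8 ang0.0 ztop -y 20.8 +y 20.4 len101 n2297 p0.70
sh x-39.1 y20.9 ang0.2 ztop -y 20.2 +y 20.3 len90 n590 p0.96
sh x2.7 y1.0 ang-23.0 ztop -y 34.6 +y 34.3 len126 n3036 p0.90
sh x28.8 y4.1 ang-31.2 ztop -y 34.4 +y 34.3 len137 n3162 p0.80
sh x58.8 y7.7 ang-28.6 ztop -y 34.0 +y 34.1 len147 n3335 p0.96
```

Call:
step_arm:
  motion: [0,0.2,0,0,0,0,0,0.2,0,0,0,0,0,0.2,0,0,0,0,0,0.2,0,0,0,0,0,0.2,0,0,0,0,0,0.2,0,0,0,0,0,0.1,0,0,0,0,0,0,0,0,0,0]

```text
time: 12.5
tcp_pos: [0.5553, 0.0169, 0.1109]
eef_rot: [-2.382, -2.044, -0.001]
force: [-0.3, 0.5, -2.7]
finger_gap: 0.134
gripper_force: 79.0
```

```bash
python3 -c "
from h import *
look()"
```

```text
t 12.55 rake tray x2.8 y0.4 h4.9 F [ 0.1 -0.2 -1.3]
sh x-56.3 y1.6 ang-0.1 ztop -y 20.5 +y 20.4 len127 n2895 p0.64
sh x-33.9 y9.7 ang0.5 ztop -y 20.9 +y 20.4 len124 n2729 p0.67
sh x14.3 y19.4 ang-1.1 ztop -y 20.3 +y 21.1 len88 n946 p0.88
sh x59.9 y7.9 ang-26.8 ztop -y 34.4 +y 34.4 len143 n3188 p0.67
```

Call:
step_arm:
  motion: [0,0.2,0,0,0,0,0,0.2,0,0,0,0,0,0.2,0,0,0,0,0,0.2,0,0,0,0,0,0.2,0,0,0,0,0,0.2,0,0,0,0,0,0,0,0,0,0]

```text
time: 13.18
tcp_pos: [0.5853, 0.0123, 0.1109]
eef_rot: [-2.383, -2.044, -0.001]
force: [-0.3, 0.6, -2.1]
finger_gap: 0.133
gripper_force: 79.0
```

```bash
python3 -c "
from h import *
look('w5.png')"
```

```text
t 13.23 rake tray x33.0 y0.5 h4.8 F [-0.1 -0.4 -1.3]
sh x-55.8 y1.6 ang-0.1 ztop -y 20.4 +y 20.3 len127 n2878 p0.61
sh x-33.2 y5.2 ang-0.1 ztop -y 20.5 +y 20.2 len127 n2991 p0.74
sh x11.7 y17.0 ang0.1 ztop -y 20.5 +y 20.2 len97 n2274 p0.73
sh x63.6 y8.8 ang-20.1 ztop -y 34.2 +y 34.5 len128 n3177 p0.79
```

View pics/w5.png

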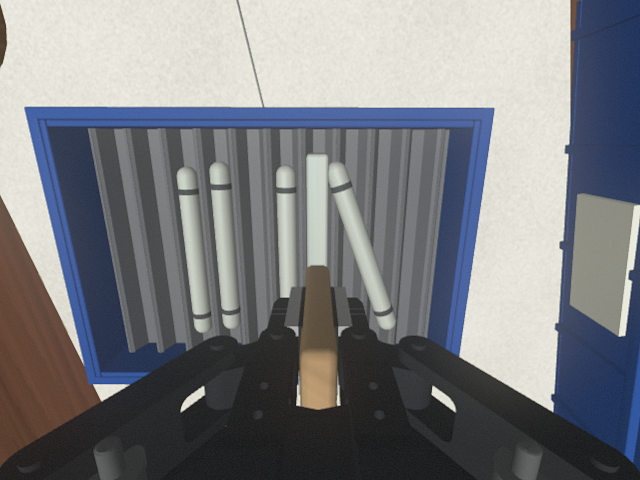

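Shafts 1–3 lie in their grooves at (190,250), (222,250) and (287,235). Shaft 4 is under the rake head and shaft 5 is still askew from (338,170) to (386,320). Continuing.

Call:
step_arm:
  motion: [0,0.2,0,0,0,0,0,0.2,0,0,0,0,0,0.2,0,0,0,0,0,0.2,0,0,0,0,0,0.2,0,0,0,0,0,0.2,0,0,0,0,0,0.1,0,0,0,0,0,0,0,0,0,0]

```text
time: 13.95
tcp_pos: [0.6171, 0.0074, 0.1108]
eef_rot: [-2.382, -2.044, -0.001]
force: [-0.1, 0.3, -3.0]
finger_gap: 0.127
gripper_force: 79.0
```

```bash
python3 -c "
from h import *
look('w6.png')"
```

```text
t 14.00 rake tray x65.3 y0.5 h4.8 F [ 0.5 -0.3 -1. ]
sh x-55.6 y1.2 ang-0.0 ztop -y 20.5 +y 20.3 len127 n2835 p0.76
sh x-32.7 y5.1 ang-0.1 ztop -y 20.4 +y 20.2 len134 n2946 p0.74
sh x12.6 y2.3 ang-0.0 ztop -y 20.5 +y 20.3 len127 n2910 p0.57
sh x34.9 y15.5 ang0.3 ztop -y 20.6 +y 20.5 len112 n2455 p0.93
sh x54.2 y22.8 ang0.3 ztop -y 20.8 +y 20.9 len95 n1102 p0.96
```

All five look seated. I'll lift the rake and check.

Call:
step_arm:
  motion: [0,0,-0.3,0,0,0,0,0,-0.6,0,0,0,0,0,-0.8,0,0,0,0,0,-0.9,0,0,0,-0.9,0,-0.1,0,0,0,-1,-0.25,0,0,0,0,-1,-0.5,0,0,0,0,-1,-0.5,0,0,0,0,-1,-0.5,0,0,0,0,-1,-0.5,0,0,0,0,-1,-0.5,0,0,0,0,-1,-0.5,0,0,0,0]

```text
time: 15.05
tcp_pos: [0.5054, -0.1763, 0.1791]
eef_rot: [-2.383, -2.045, -0.002]
force: [0.4, 0.3, -1.4]
finger_gap: 0.128
gripper_force: 79.1
```

```bash
python3 - <<'E'
from h import *
look('top2.png',cam="top"); p=bot.read_camera("scene"); save(p,"s2.png"); shafts(p,TC,YT)
go([.4365,-.3218,.1804],RR)
E
```

```text
t 15.10 rake tray x-18.4 y-202.8 h73.3 F [ 0.4 -3.5 -0.8]
sh x-58.5 y-4.3 ang-0.6 ztop -y 20.6 +y 19.7 len127 n303 p0.83
sh x-35.6 y-4.1 ang0.2 ztop -y 21.3 +y 21.5 len125 n290 p0.76
sh x10.2 y-6.5 ang0.2 ztop -y 20.7 +y 21.1 len125 n286 p0.71
sh x33.0 y0.1 ang0.1 ztop -y 20.4 +y 21.2 len123 n270 p0.58
sh x55.7 y1.8 ang-0.1 ztop -y 20.6 +y 20.5 len123 n294 p0.62
sh x-55.5 y5.7 ang-0.1 ztop -y 21.8 +y 21.9 len121 n177 p0.68
sh x-32.4 y-1.9 ang-0.1 ztop -y 21.8 +y 21.7 len119 n143 p0.79
sh x13.4 y-2.1 ang-0.1 ztop -y 22.0 +y 21.7 len117 n187 p0.57
sh x36.7 y5.1 ang0.1 ztop -y 21.4 +y 21.6 len123 n255 p0.82
sh x59.4 y9.6 ang-0.6 ztop -y 21.6 +y 20.9 len124 n271 p0.52
t 15.25 tcp [ 0.5062 -0.1758  0.1791] F [ 0.4 -0.1 -2. ] gap 0.128 gf 78.9
 shift(now axes) [-6.198 -1.862 -0.066]  shift(target axes) [-5.969 -2.035 -1.455]  turn [-5.721  0.28  -0.979]
```

View pics/top2.png

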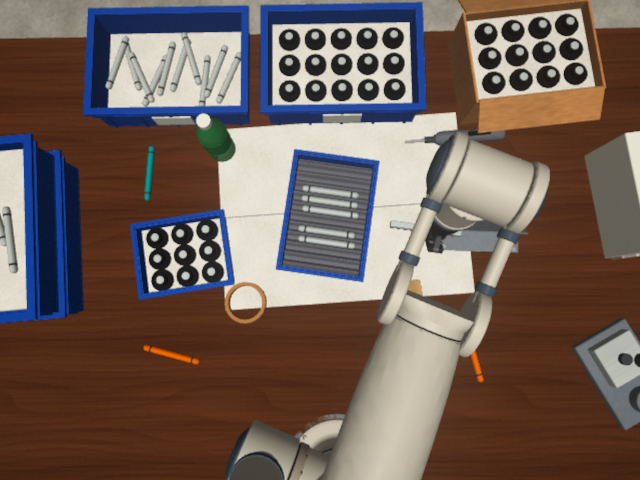

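All five lie in separate grooves (rows 188–242 in the picture). Now I'll take the rake back to the rest.

Call:
step_arm:
  motion: [0,0,0,-0.954,0.047,-0.163,0,0,0,-0.954,0.047,-0.163,0,0,0,-0.954,0.047,-0.163,0,0,0,-0.954,0.047,-0.163,0,0,0,-0.954,0.047,-0.163,0,0,0,-0.954,0.047,-0.163,-0.85,-0.29,-0.21,0,0,0,-0.85,-0.29,-0.21,0,0,0,-0.85,-0.29,-0.21,0,0,0,-0.85,-0.29,-0.21,0,0,0,-0.85,-0.29,-0.21,0,0,0,-0.85,-0.29,-0.21,0,0,0,-0.87,-0.29,-0.21,0,0,0,0,0,0,0,0,0,0,0,0,0,0,0,0,0,0,0,0,0]

```text
time: 16.58
tcp_pos: [0.4374, -0.3207, 0.18]
eef_rot: [1.919, 1.832, 0.566]
force: [-0.2, 0.2, -1.7]
finger_gap: 0.127
gripper_force: 79.3
```

```bash
python3 - <<'E'
from h import *
go([.4365,-.3218,.1804],RR)
p=bot.read_camera("wrist"); save(p,"w7.png")
E
```

```text
t 16.58 tcp [ 0.4374 -0.3207  0.18  ] F [-0.2  0.2 -1.7] gap 0.127 gf 79.3
 shift(now axes) [-0.047 -0.018 -0.032]  shift(target axes) [-0.047 -0.018 -0.032]  turn [-0.012 -0.023  0.016]
```

View pics/w7.png

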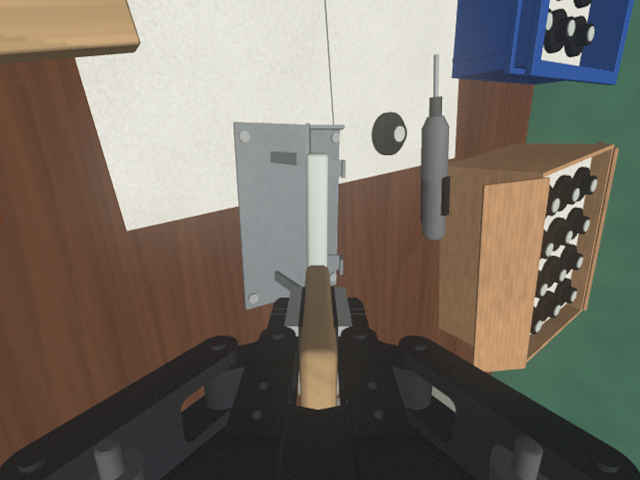

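The head sits just in front of the plate's edge (309,130) and inside the cheeks. Lowering along the slope, slowly at the end.

Call:
step_arm:
  motion: [-0.04,0.07,0.5,0,0,0,0,0,0.7,0,0,0,0,0,0.8,0,0,0,0,0,0.7,0,0,0,0,0,0.5,0,0,0,0,0,0.3,0,0,0,0,0,0.2,0,0,0,0,0,0.2,0,0,0,0,0,0.15,0,0,0,0,0,0.1,0,0,0,0,0,0.1,0,0,0,0,0,0,0,0,0]

```text
time: 17.63
tcp_pos: [0.498, -0.3255, 0.0931]
eef_rot: [1.919, 1.83, 0.565]
force: [0.2, 0.4, -1.8]
finger_gap: 0.13
gripper_force: 79.2
```

```bash
python3 - <<'E'
from h import *
go([.4989,-.3246,.0904],RR)
E
```

```text
t 17.63 tcp [ 0.498  -0.3255  0.0931] F [ 0.2  0.4 -1.8] gap 0.130 gf 79.2
 shift(now axes) [ 0.039 -0.032  0.107]  shift(target axes) [ 0.039 -0.032  0.106]  turn [-0.012 -0.009  0.01 ]
```

Call:
step_arm:
  motion: [0,-0.03,0.06,0,0,0,0,0,0.05,0,0,0,0,0,0,0,0,0]

```text
time: 17.88
tcp_pos: [0.4989, -0.3257, 0.0907]
eef_rot: [1.919, 1.83, 0.565]
force: [0.2, -0.6, -1.5]
finger_gap: 0.134
gripper_force: 79.3
```

Call:
step_arm:
  motion: [0,0,0,0,0,0,0,0,0,0,0,0,0,0,0,0,0,0,0,0,0,0,0,0,0,0,0,0,0,0,0,0,0,0,0,0]
  jaw: 50

```text
time: 18.38
tcp_pos: [0.499, -0.3256, 0.0906]
eef_rot: [1.919, 1.83, 0.565]
force: [-0.3, -0.6, -0.9]
finger_gap: 0.585
gripper_force: 0.0
```

Call:
step_arm:
  motion: [0,0,-0.3,0,0,0,0,0,-0.7,0,0,0,0,0,-0.9,0,0,0,0,0,-1,0,0,0,0,0,-1,0,0,0,0,0,-1,0,0,0,0,0,-1,0,0,0,0,0,0,0,0,0,0,0,0,0,0,0]

```text
time: 19.13
tcp_pos: [0.4156, -0.3224, 0.2147]
eef_rot: [1.917, 1.827, 0.563]
force: [0.1, 0.0, -0.6]
finger_gap: 0.581
gripper_force: 0.0
```

```bash
python3 - <<'E'
from h import *
np.set_printoptions(precision=4,suppress=True)
s=bot.read_state()
p=bot.read_camera("wrist"); save(p,"w8.png"); X=cloud(p); im=p["img"].astype(int)
m=(p["z_map"]>0)&(abs(X[...,0]-.47)<.06)&(abs(X[...,1]+.328)<.05)&(X[...,2]>.12)&(X[...,2]<.145)&(im[...,0]>im[...,2]+40)
print(m.sum(),X[m].mean(0),X[m].min(0),X[m].max(0))
p=bot.read_camera("scene"); shafts(p,TC,YT); save(p,"s8.png")
E
```

```text
583 [ 0.4664 -0.3269  0.1345] [ 0.461  -0.3429  0.1304] [ 0.4728 -0.3121  0.1378]
sh x-55.1 y-7.6 ang-0.6 ztop -y 22.1 +y 22.2 len119 n166 p0.82
sh x-32.5 y5.5 ang-0.0 ztop -y 21.5 +y 21.5 len121 n148 p0.59
sh x13.5 y1.9 ang-0.2 ztop -y 21.6 +y 21.3 len122 n222 p0.68
sh x36.2 y3.3 ang0.4 ztop -y 21.2 +y 21.1 len123 n247 p0.88
sh x59.5 y8.5 ang-0.2 ztop -y 21.6 +y 21.5 len123 n224 p0.91
```

View pics/s8.png

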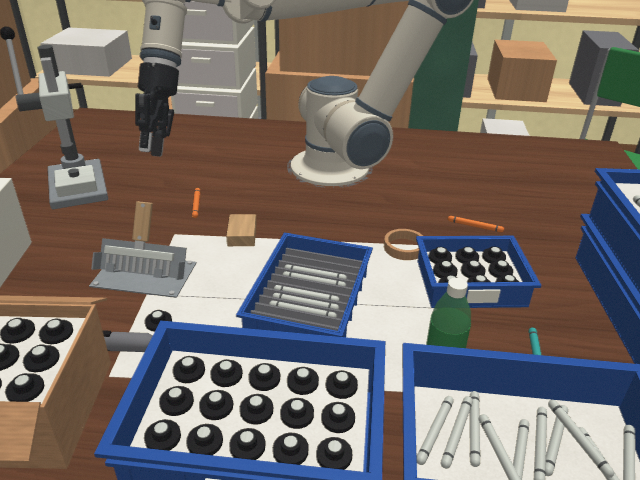

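The rake stands in its rest at (140,255) as it did at the start, with its handle end within 2 mm of where it was. The five shafts lie flat in the tray at about (305,290), and the gripper is clear at (153,120). Handing in.

```bash
python3 -c "
from bench import bot
print(bot.close_job())"
```

```text
the job is handed in; nothing more can be done
None
```

I handed in the job at about 19 s of the 72 s allowed: the last pictures show all five shafts flat in separate grooves and the rake back in its rest, but the hand-in returned no verdict.

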